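Put the punch set back in its splayed rest by length

TASK

Put the four loose steel punches back into the wooden punch rest in order of length, the shortest at the end where the two notched rails are closest together and the longest at the end where they are widest apart. Each punch lies down in its own pair of facing notches, across both rails and sticking out about equally at both ends. Leave the blue marker and the flat steel strip where they are.

Things in the scene. Friction and masses are not known exactly. Their poses are not given: they have to be found in the camera images.
- punch_100_mid (a point): Shortest punch of the set: dark grey round steel, 100 mm long, 10 mm thick, tapering over the last 40 percent to its point; loose on the bench. This point is mid-length on its axis, 5 mm above the bench as it lies; y runs along the axis, x and z turn as it rolls. Belongs across the notch pair 56 mm apart.
- punch_120_mid (a point): Second shortest punch of the set: mid grey round steel, 120 mm long, 12 mm thick, tapering over the last 40 percent to its point; loose on the bench. This point is mid-length on its axis, 6 mm above the bench as it lies; y runs along the axis, x and z turn as it rolls. Belongs across the notch pair 72 mm apart.
- punch_140_mid (a point): Second longest punch of the set: mid grey round steel, 140 mm long, 14 mm thick, tapering over the last 40 percent to its point; loose on the bench. This point is mid-length on its axis, 7 mm above the bench as it lies; y runs along the axis, x and z turn as it rolls. Belongs across the notch pair 88 mm apart.
- punch_160_mid (a point): Longest punch of the set: grey round steel, 160 mm long, 16 mm thick, tapering over the last 40 percent to its point; loose on the bench. This point is mid-length on its axis, 8 mm above the bench as it lies; y runs along the axis, x and z turn as it rolls. Belongs across the notch pair 104 mm apart.
- rest_board: Base of the punch rest: light plywood board 165 x 285 x 12 mm fixed to the bench, two notched rails on it in a V; which end of the row is the close one changes. Origin under its centre at bench height, x across (the way punches lie), y along the row: four places on its centre line at y = -89, -30, 30, 89 mm.
- rail_a: One of two like dark wooden rails, fixed: 12 mm thick (x), 240 long (y), 37 high; origin under its centre, 12 mm above the bench. Four 90-degree V notches at its y = -90, -30, 30, 90 mm, 34 wide, 17 deep, bottoms 32 mm above the bench. Stands 40 mm to the near or far side of the board's centre line, turned 0.133 rad counter-clockwise to the board.
- rail_b: The other dark rail, same sizes, on the other side of the centre line, turned 0.133 rad clockwise to the board. Notches of rail_a and rail_b at the same y make a pair; the pairs are 56, 72, 88 and 104 mm apart from the close end to the wide end. A seated punch's axis is 36 to 44 mm above the bench.
- marker: Blue marker pen, 13 mm thick, 118 mm long, loose among the punches; not part of the set. Origin at the middle of its underside, y along it.
- steel_strip: Flat dark steel offcut, 20 x 100 x 8 mm, loose among the punches; not part of the set. Origin at the middle of its underside, y along it.

How it is judged (in metres and radians):
At the end, for the whole second after the job is handed in: All four punches lie released and at rest in order of length from the close to the wide end: each middle within 12 mm of its place along the row and 15 mm of the board's centre line, axis within 0.12 rad of square across the board, middle 33 to 48 mm above the bench (down in both notches) (((x of rail_a in the frame of rest_board below 0 m and y of punch_100_mid in the frame of rest_board between -0.1012 and -0.0772 m and y of punch_120_mid in the frame of rest_board between -0.0417 and -0.0177 m and y of punch_140_mid in the frame of rest_board between 0.0177 and 0.0417 m and y of punch_160_mid in the frame of rest_board between 0.0772 and 0.1012 m) or (x of rail_a in the frame of rest_board above 0 m and y of punch_100_mid in the frame of rest_board between 0.0772 and 0.1012 m and y of punch_120_mid in the frame of rest_board between 0.0177 and 0.0417 m and y of punch_140_mid in the frame of rest_board between -0.0417 and -0.0177 m and y of punch_160_mid in the frame of rest_board between -0.1012 and -0.0772 m)) and x of punch_100_mid in the frame of rest_board between -0.015 and 0.015 m and height (world z) of punch_100_mid between 0.033 and 0.048 m and angle between the y axis of each of punch_100_mid, punch_120_mid, punch_140_mid, punch_160_mid and the x axis of rest_board, either way round below 0.12 rad and x of punch_120_mid in the frame of rest_board between -0.015 and 0.015 m and height (world z) of punch_120_mid between 0.033 and 0.048 m and x of punch_140_mid in the frame of rest_board between -0.015 and 0.015 m and height (world z) of punch_140_mid between 0.033 and 0.048 m and x of punch_160_mid in the frame of rest_board between -0.015 and 0.015 m and height (world z) of punch_160_mid between 0.033 and 0.048 m and linear speed of each of punch_100, punch_120, punch_140, punch_160 below 0.02 m/s); the robot touches nothing.
It fails at once if the marker is pushed away by more than 30 mm (distance of marker from where it was at the start of the episode above 0.03 m).
It fails at once if the steel strip is pushed away by more than 30 mm (distance of steel_strip from where it was at the start of the episode above 0.03 m).
It also fails if it takes over 99 s, if anything falls off the work surface, if the arm or the gripper's body presses on something with over 40 N, if the wrist force passes 120 N, or if a joint passes its speed limit or range.

ROBOT

A 7-joint arm with a two-finger parallel gripper is mounted at the origin on a cart in front of the work surface, level with it; the furniture and walls round the work are solid. World frame = base frame: x ahead of the robot, y to its left, z up, the work surface at z = 0. Lengths are in m, angles in degrees, forces in N, time in s.
With the tool pointing down it reaches from about 0.425 to 0.95 m from the base axis. Payload 16.7 kg.
Tool frame: the origin (TCP) lies midway between the tips of the shut fingers; the grasp point (between the pads) lies 19 mm behind it; z points along the fingers, y is the line along which they close (so a half turn about z gives the same grasp; the last joint's range is limited). The gripper opens to 94 mm and grips with 3 to 60 N. Pads are 16 mm wide; open, the fingers measure 119 mm over their backs; the gripper's body (75 mm by 177 mm) begins 78 mm behind the grasp point.
Start: joints at [-75.43, 24.414, 4.234, 92.017, -1.954, 63.644, -3.845], TCP at [0.265, 0.621, 0.205] pointing down, gripper open.
Joint ranges: [-163.25, 163.25], [-28.42, 122.38], [-70.27, 78.77], [12.13, 141.07], [-58.53, 238.53], [9.26, 117.41], [-156.51, 156.51]. Speed limits (degrees/s): [108.29, 108.29, 136.94, 136.94, 172.46, 172.46, 172.46].

INTERFACE

Orientations are given as [roll, pitch, yaw] about the fixed x, y, z axes, in that order (R = Rz(yaw) Ry(pitch) Rx(roll)).
In Python, from bench import arm gives the robot as it stands.
- The arm moves only by the shell command python3 -m inch 'ROWS' [FORCE]. ROWS is JSON, a list that holds one entry, the list of rows, each a list of 5 numbers: the shift along the tool's x, y, z normalised to -1 to 1, where 1 is 2.5 cm, then the turn about the tool's z normalised to -1 to 1, where 1 is 0.08 rad, then the closure, from -1 (fully open) to 1 (shut). In form: [[[tx, ty, tz, spin, grip], ...]]. A call has 1 to 5 rows; each row shifts and turns the commanded pose from where the row before left it, along the tool's axes as they then stand; what a row does not reach is not made up. A row lasts 1/12 s, in which the tool goes at most 41.7 mm and 7.16 degrees, less where a joint would pass 70% of its speed; a pose out of reach is approached as far as the arm can. A call with a number of a shift or a turn outside -1 to 1 is refused whole. A call with a gripper value outside its range is refused whole. The fingers move at their own pace and stop on an object; FORCE is the grip in N (left out, the last holds). Time passes only in rows, so rows that do not move let the fingers close. It gives the time, the measured TCP pose, the force, the opening and the grip force at its end, in the units of the state.
- arm.get_obs(): the state, without advancing time (a new reading comes with each control period).
- arm.camera(name): name is "scene" or "top"; returns a dict with "img" (384x512x3 uint8, red, green, blue), "intrinsics" (3x3 intrinsics, pixels), "k1" (the pictures are not rectified: a ray, as slopes to the right and down, at radius r is drawn at 1 + k1 r^2 times it, then the intrinsics apply), "extrinsics" (4x4, takes a point from world to camera coordinates). Camera axes: x right, y up, looking along -z (the intrinsics and any distortion apply to the point x, -y, -z); pixel columns grow to the right and rows downward; lengths in m; the calibration is good to about 2 mm. A picture is of the moment at which its call begins. There is no depth.
- arm.job_done(): hands the job in; it is judged then, once.
The state is a dict: "clock": time; "joint_pos": joint angles; "joint_velocities": joint speeds; "tau": joint torques, N m; "ee_pos": TCP position; "eef_rot": TCP orientation; "wrist_force": force on the tool from outside, world axes, zero at the start; "wrist_torque": the same for the moment, N m; "grip_width": finger opening in m; "grip_force": force on a finger pad.
Only numpy, scipy, OpenCV 4.12 (cv2) and the standard library are available. Lean on these libraries where they do the work, as an engineer would, in place of code of your own. Each camera call takes 0.05 s, during which the arm holds its last target. There are 200 camera calls.

## Working session

There is one attempt and no reset: what is moved stays moved. The work goes in short steps, Python scripts to look and compute and a shell command to move; the robot and the scene stay as the last step left them, time stands still between calls to the robot, and variables do not carry over. Pictures are saved under pics/ and viewed, at most 17 in all, crops included, and the job is handed in when it is done.

```bash
mkdir -p pics; ls; python3 - <<'E'
from bench import arm
import cv2
print(arm.get_obs())
for n in("top","scene"):
    c=arm.camera(n); print(n,c["intrinsics"],c["k1"],c["extrinsics"])
    cv2.imwrite(f"pics/{n}0.png",c["img"][:,:,::-1])
E
```

```text
pics
{'clock': 0.0, 'joint_pos': array([-75.43022505,  24.44779662,   4.23050391,  92.05288826,
        -1.95085738,  63.64369653,  -3.84398342]), 'joint_velocities': array([ 0.01676737, -0.02996026,  0.07193725,  0.05919744, -0.0285698 ,
       -0.0321446 , -0.08159251]), 'tau': array([ 6.66446049e-04, -9.35815215e+01,  3.66716512e+00, -4.54169226e+01,
       -4.87570243e-02,  2.03849038e-02,  7.67602114e-05]), 'ee_pos': array([0.26507323, 0.62029012, 0.2047918 ]), 'eef_rot': array([-1.79928083e+02,  7.46662758e-03,  1.56865294e+02]), 'wrist_force': array([ 0.50201316, -0.26078915,  0.65324676]), 'wrist_torque': array([ 0.05694838, -0.00453315,  0.00318577]), 'grip_force': 0.0, 'grip_width': 0.094094639406466}
top [[370.16228487   0.         249.89428207]
 [  0.         370.16228487 191.89429129]
 [  0.           0.           1.        ]] -0.028878816429802764 [[-0.01064908 -0.99937492 -0.03371012  0.01353693]
 [ 0.98435699 -0.01640618  0.17541992 -0.50009044]
 [-0.17586333 -0.03131473  0.9839164  -1.03412661]
 [ 0.          0.          0.          1.        ]]
scene [[490.60583297   0.         259.81251414]
 [  0.         490.60583297 190.65479566]
 [  0.           0.           1.        ]] -0.17322755620361852 [[ 0.63895025 -0.76923421  0.004615   -0.3282014 ]
 [ 0.56557729  0.47383592  0.67498286 -0.33848317]
 [-0.52140666 -0.42867032  0.73781898 -0.96831351]
 [ 0.          0.          0.          1.        ]]
```

View pics/top0.png

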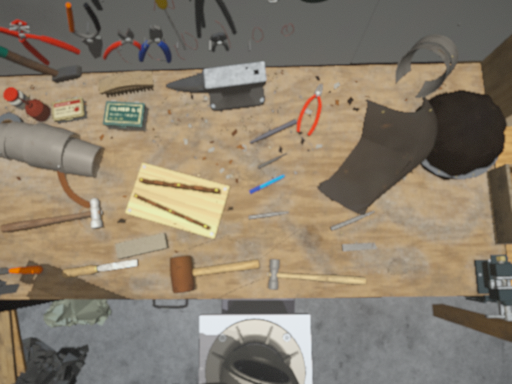

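View pics/scene0.png

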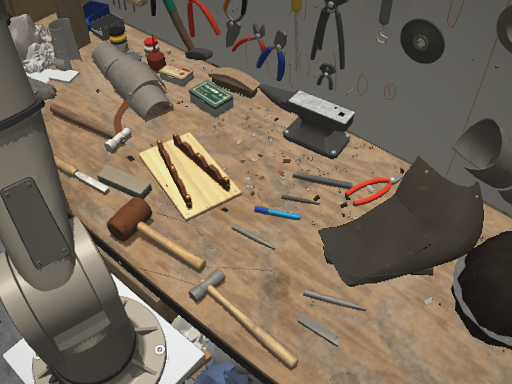

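```bash
cat > h.py <<'E'
import numpy as np,cv2
from bench import arm
CAL={}
def cam(n):
    c=arm.camera(n); return c
def w2p(c,P):
    P=np.atleast_2d(P); E=c["extrinsics"]; q=P@E[:3,:3].T+E[:3,3]
    s=np.c_[q[:,0],-q[:,1]]/-q[:,2:]; s=s*(1+c["k1"]*(s**2).sum(1,keepdims=True))
    K=c["intrinsics"]; return s*[K[0,0],K[1,1]]+[K[0,2],K[1,2]]
def p2w(c,uv,z):
    uv=np.atleast_2d(np.float64(uv)); K=c["intrinsics"]; d=(uv-[K[0,2],K[1,2]])/[K[0,0],K[1,1]]
    s=d.copy()
    for _ in range(20): s=d/(1+c["k1"]*(s**2).sum(1,keepdims=True))
    E=c["extrinsics"]; r=np.c_[s[:,0],-s[:,1],-np.ones(len(s))]@E[:3,:3]; o=-E[:3,:3].T@E[:3,3]
    return o+r*((z-o[2])/r[:,2])[:,None]
def crop(c,x0,y0,x1,y1,k,f):
    im=cv2.resize(c["img"][y0:y1,x0:x1,::-1],None,fx=k,fy=k,interpolation=cv2.INTER_CUBIC); 
    for x in range(-(-x0//20)*20,x1,20): cv2.putText(im,str(x),((x-x0)*k,10),0,.35,(0,0,255));cv2.line(im,((x-x0)*k,12),((x-x0)*k,18),(0,0,255))
    for y in range(-(-y0//20)*20,y1,20): cv2.putText(im,str(y),(0,(y-y0)*k+4),0,.35,(0,0,255));cv2.line(im,(24,(y-y0)*k),(30,(y-y0)*k),(0,0,255))
    cv2.imwrite(f,im)
E
python3 - <<'E'
from h import *
c=cam("top"); crop(c,235,110,385,255,5,"pics/t1.png"); crop(c,115,155,240,245,6,"pics/t2.png")
E
```

```text
(no output)
```

View pics/t1.png

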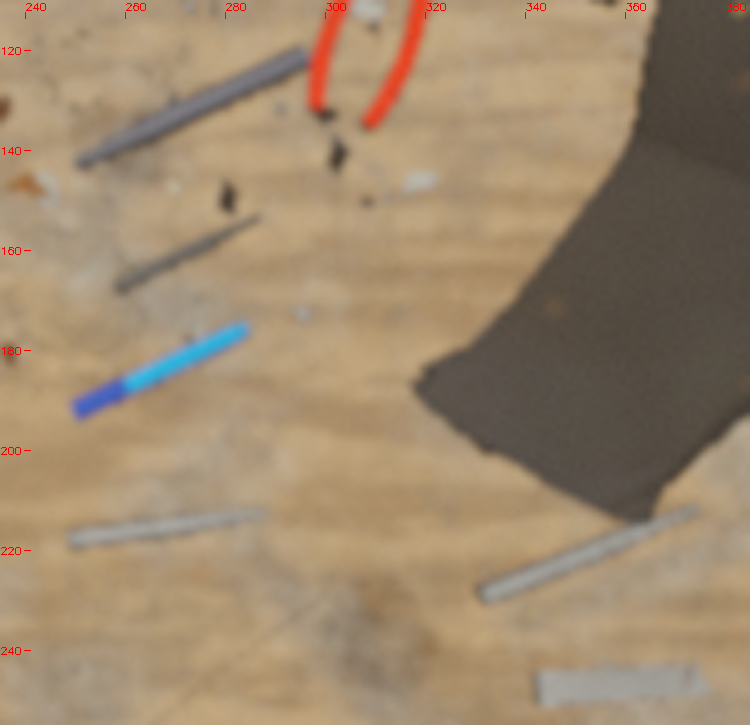

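View pics/t2.png

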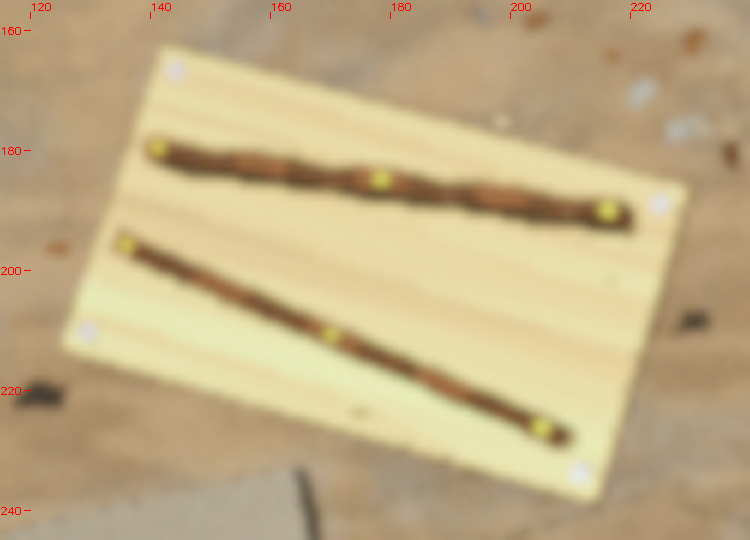

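```bash
python3 - <<'E'
from h import *
c=cam("top"); s=cam("scene")
for n,a,b in [("A",(250,142.5),(296.5,120.5)),("B",(258,167.3),(286.3,153)),("C",(248.8,217.8),(287,212.7)),("D",(331,228.3),(374,211.5)),("M",(250,192),(284,175.5))]:
    z=.007
    P=p2w(c,[a,b],z); d=P[1]-P[0]; print(n,P[:,:2].round(4).tolist(),"mid",P.mean(0)[:2].round(4),"L",np.linalg.norm(d).round(4),"ang",np.degrees(np.arctan2(d[1],d[0])).round(1), "scene px",w2p(s,P).round(1).tolist())
corn=[(142,162.5),(229,186.3),(214.5,238.5),(125.3,213)]
Q=p2w(c,corn,.012);print(Q[:,:2].round(4).tolist(),Q.mean(0).round(4),[np.linalg.norm(Q[i]-Q[i-1]).round(4) for i in range(4)])
# fit board
from scipy.optimize import least_squares
T=np.array([[.0825,.1425],[.0825,-.1425],[-.0825,-.1425],[-.0825,.1425]])
def bp(p,L):
    L=np.asarray(L,float);C,S=np.cos(p[2]),np.sin(p[2]); return np.c_[p[0]+C*L[:,0]-S*L[:,1],p[1]+S*L[:,0]+C*L[:,1]]
r=least_squares(lambda p:(bp(p,T)-Q[:,:2]).ravel(),[*Q.mean(0)[:2],0]); p=r.x
print("board",p[:2],np.degrees(p[2]),np.abs(r.fun).max())
print("notch centres(close->wide)",bp(p,[[0,.0892],[0,.0297],[0,-.0297],[0,-.0892]]).round(4).tolist())
# rail dots z=.049, rails mid
for d in [[(141,179.7),(178.3,184.8),(216.3,190)],[(135.6,195.7),(170,210.7),(205,226)]]:
    R=p2w(c,d,.049);print(R[:,:2].round(4).tolist())
print("pred rail mid",bp(p,[[.04,0],[-.04,0]]))
np.save("board.npy",p)
crop(s,225,160,385,360,4,"pics/s1.png") if 0 else crop(s,225,165,375,315,4,"pics/s1.png")
E
```

```text
A [[0.662, 0.0059], [0.7304, -0.1397]] mid [ 0.6962 -0.0669] L 0.1609 ang -64.9 scene px [[293.6, 174.4], [353.2, 185.7]]
B [[0.5827, -0.0176], [0.6262, -0.105]] mid [ 0.6044 -0.0613] L 0.0976 ang -63.6 scene px [[282.3, 195.5], [319.8, 202.2]]
C [[0.4286, 0.012], [0.4422, -0.102]] mid [ 0.4354 -0.045 ] L 0.1148 ang -83.2 scene px [[233.7, 225.9], [273.8, 246.8]]
D [[0.3939, -0.2301], [0.4418, -0.3595]] mid [ 0.4178 -0.2948] L 0.138 ang -69.7 scene px [[305.5, 290.6], [366.6, 308.4]]
M [[0.5066, 0.0076], [0.5557, -0.0961]] mid [ 0.5311 -0.0442] L 0.1147 ang -64.7 scene px [[255.7, 208.1], [300.6, 216.9]]
[[0.6037, 0.3398], [0.5242, 0.0706], [0.3682, 0.1136], [0.4476, 0.3845]] [0.4859 0.2272 0.012 ] [np.float64(0.1624), np.float64(0.2807), np.float64(0.1618), np.float64(0.2823)]
board [0.48593355 0.22716073] -16.220077964935435 0.003346850069755214
notch centres(close->wide) [[0.5108, 0.3128], [0.4942, 0.2557], [0.4776, 0.1986], [0.461, 0.1415]]
[[0.5414, 0.3282], [0.5241, 0.2165], [0.5067, 0.1044]]
[[0.4937, 0.3423], [0.4479, 0.239], [0.4022, 0.1364]]
pred rail mid [[0.52434138 0.21598763]
 [0.44752571 0.23833383]]
```

View pics/s1.png

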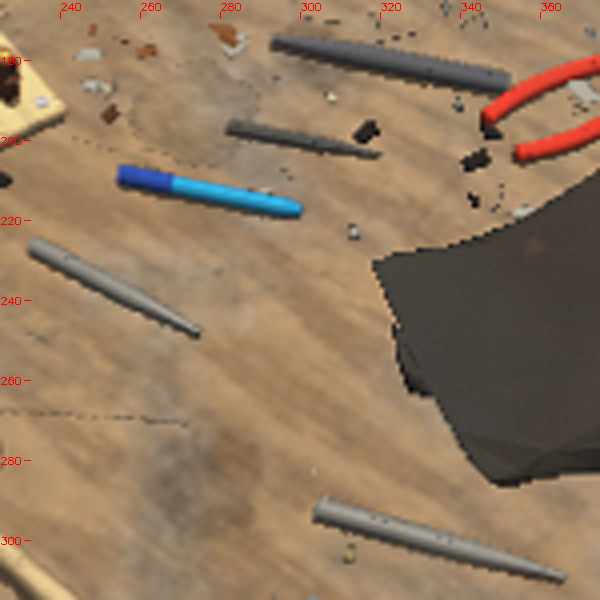

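```bash
cat > go.py <<'E'
# usage: go.py x y z yaw : shifts in row units, (a) in current axes, (b) in axes after the spin
import sys; from h import *
x,y,z,yaw=map(float,sys.argv[1:5]); o=arm.get_obs(); p=o["ee_pos"]; w=o["eef_rot"][2]
d=np.array([x,y,z])-p; dy=(yaw-w+90)%180-90
def t(a):
    a=np.radians(a); return np.array([d[0]*np.cos(a)+d[1]*np.sin(a), d[0]*np.sin(a)-d[1]*np.cos(a), -d[2]])/.025
print("t",round(o["clock"],2),"pos",p.round(4),"rot",o["eef_rot"].round(1),"grip",o["grip_width"].round(4),o["grip_force"],"F",o["wrist_force"].round(1))
print("now",t(w).round(2),"after spin",t(w+dy).round(2),"spin",round(-np.radians(dy)/.08,2))
E
python3 go.py .4357 -.0475 .12 96.8
python3 - <<'E'
from h import *
c=cam("top");s=cam("scene")
a=c["img"][50:170,190:330,::-1];b=s["img"][70:210,260:400,::-1]
im=np.zeros((570,800,3),np.uint8)
a=cv2.resize(a,None,fx=2.8,fy=2.8,interpolation=2);b=cv2.resize(b,None,fx=2.8,fy=2.8,interpolation=2)
im[:a.shape[0],:a.shape[1]]=a;im[:b.shape[0],400:400+b.shape[1]]=b
cv2.imwrite("pics/anv.png",im)
E
```

```text
Traceback (most recent call last):
  File "go.py", line 7, in <module>
    print("t",round(o["clock"],2),"pos",p.round(4),"rot",o["eef_rot"].round(1),"grip",o["grip_width"].round(4),o["grip_force"],"F",o["wrist_force"].round(1))
                                                                                      ^^^^^^^^^^^^^^^^^^^^^
AttributeError: 'float' object has no attribute 'round'
```

View pics/anv.png

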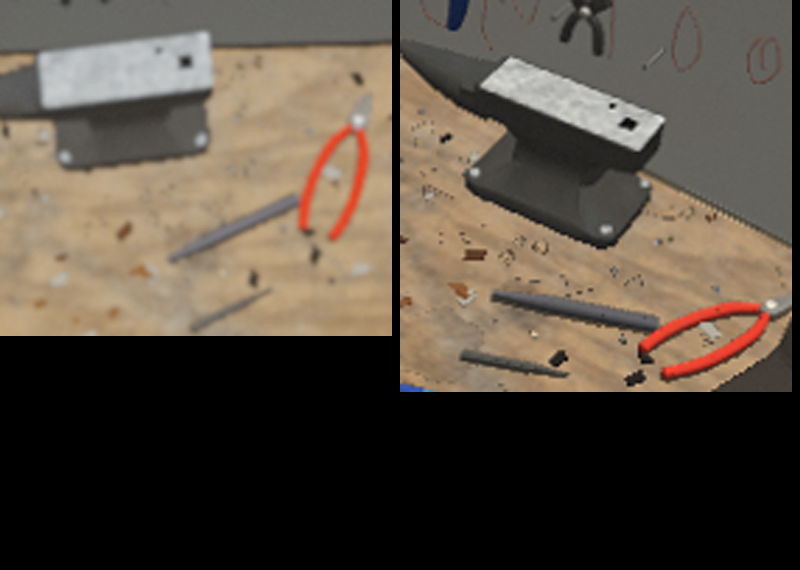

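```bash
sed -i 's/o\["grip_width"\].round(4)/round(o["grip_width"],4)/' go.py
python3 go.py .4357 -.0475 .12 96.8
python3 - <<'E'
from h import *
c=cam("top");s=cam("scene")
f=lambda z:(p2w(c,(265.7,82.1),z)-p2w(s,(346.8,123.6),z))[0,:2]
for z in(.06,.08,.1,.12,.14,.16):print(z,f(z).round(4),p2w(c,(265.7,82.1),z).round(3))
E
```

```text
t 0.35 pos [0.2652 0.6206 0.2053] rot [-180.     0.   156.9] grip 0.0939 0.0 F [-0.1 -0.4  0.2]
now [-16.77 -21.89   3.41] after spin [-27.34   3.61   3.41] spin 13.1
0.06 [-0.0414 -0.0277] [[ 0.835 -0.045  0.06 ]]
0.08 [-0.0293 -0.0163] [[ 0.825 -0.045  0.08 ]]
0.1 [-0.0171 -0.0049] [[ 0.815 -0.045  0.1  ]]
0.12 [-0.005   0.0065] [[ 0.805 -0.044  0.12 ]]
0.14 [0.0071 0.0179] [[ 0.795 -0.044  0.14 ]]
0.16 [0.0193 0.0294] [[ 0.785 -0.044  0.16 ]]
```

```bash

python3 -m inch '[[[-0.762,-0.995,0,0,0],[-0.762,-0.995,0,0,0],[-0.762,-0.995,0,0,0],[-0.762,-0.995,0,0,0],[-0.762,-0.995,0,0,0]]]'
python3 -m inch '[[[-0.762,-0.995,0,0,0],[-0.762,-0.995,0,0,0],[-0.762,-0.995,0,0,0],[-0.762,-0.995,0,0,0],[-0.762,-0.995,0,0,0]]]'
python3 -m inch '[[[-0.762,-0.995,0,0,0],[-0.762,-0.995,0,0,0],[-0.762,-0.995,0,0,0],[-0.762,-0.995,0,0,0],[-0.762,-0.995,0,0,0]]]'
python3 -m inch '[[[-0.762,-0.995,0,0,0],[-0.762,-0.995,0,0,0],[-0.762,-0.995,0,0,0],[-0.762,-0.995,0,0,0],[-0.762,-0.995,0,0,0]]]'
python3 -m inch '[[[-0.762,-0.995,0,0,0],[-0.762,-0.995,0,0,0],[0,0,0.2,1,0],[0,0,0.2,1,0],[0,0,0.2,1,0]]]'
python3 -m inch '[[[0,0,0.3,1,0],[0,0,0.3,1,0],[0,0,0.3,1,0],[0,0,0.3,1,0],[0,0,0.3,1,0]]]'
python3 -m inch '[[[0,0,0.3,1,0],[0,0,0.3,1,0],[0,0,0.3,1,0],[0,0,0.3,1,0],[0,0,0.3,1,0]]]'
python3 go.py .4357 -.0475 .03 96.8
```

```text
clock: 0.87
ee_pos: [0.3041, 0.4674, 0.2055]
eef_rot: [180.0, -0.0, 156.9]
wrist_force: [0.6, 0.6, -0.2]
grip_width: 0.0642
grip_force: 0.0
clock: 1.28
ee_pos: [0.3428, 0.3156, 0.2056]
eef_rot: [180.0, -0.0, 156.9]
wrist_force: [0.2, 0.1, 0.2]
grip_width: 0.0471
grip_force: 0.0
clock: 1.7
ee_pos: [0.3815, 0.1638, 0.2057]
eef_rot: [180.0, 0.0, 156.9]
wrist_force: [0.9, -0.3, -0.0]
grip_width: 0.0473
grip_force: 0.0
clock: 2.12
ee_pos: [0.4202, 0.0119, 0.2058]
eef_rot: [180.0, 0.0, 156.9]
wrist_force: [0.5, 0.3, -0.1]
grip_width: 0.0466
grip_force: 0.0
clock: 2.53
ee_pos: [0.4357, -0.0478, 0.1904]
eef_rot: [180.0, 0.0, 142.8]
wrist_force: [0.2, 0.5, 0.4]
grip_width: 0.0466
grip_force: 0.0
clock: 2.95
ee_pos: [0.4356, -0.0472, 0.1528]
eef_rot: [180.0, 0.0, 120.0]
wrist_force: [-0.2, 0.7, -0.2]
grip_width: 0.0472
grip_force: 0.0
clock: 3.37
ee_pos: [0.4357, -0.0472, 0.1153]
eef_rot: [180.0, -0.0, 97.0]
wrist_force: [0.6, -0.2, -0.1]
grip_width: 0.0473
grip_force: 0.0
t 3.37 pos [ 0.4357 -0.0472  0.1153] rot [180.  -0.  97.] grip 0.0473 0.0 F [ 0.6 -0.2 -0.1]
now [-0.01  0.    3.41] after spin [-0.01  0.    3.41] spin 0.05
```

```bash

python3 -m inch '[[[0,0,1,0,0],[0,0,1,0,0],[0,0,1,0,0],[0,0,1,0,0],[0,0,0.53,0,0]]]' 40
python3 -m inch '[[[0,0,0,0,0.5],[0,0,0,0,1],[0,0,0,0,1],[0,0,0,0,1],[0,0,0,0,1]]]' 40
python3 -m inch '[[[0,0,0,0,1],[0,0,-0.4,0,1],[0,0,-0.6,0,1],[0,0,-1,0,1],[0,0,-1,0,1]]]' 40
python3 go.py .4942 .2557 .13 163.8
python3 - <<'E'
from h import *
s=cam("scene");t=cam("top")
im=np.zeros((600,800,3),np.uint8)
im[:,:400]=cv2.resize(s["img"][110:260,180:280,::-1],(400,600),interpolation=2)
im[:400,400:]=cv2.resize(t["img"][170:270,220:320,::-1],(400,400),interpolation=2)
cv2.imwrite("pics/g1.png",im)
E
```

```text
clock: 3.78
ee_pos: [0.4346, -0.0473, 0.0001]
eef_rot: [-179.9, 0.0, 97.3]
wrist_force: [-1.5, 0.8, 25.0]
grip_width: 0.0472
grip_force: 15.2
clock: 4.2
ee_pos: [0.4358, -0.0471, 0.0025]
eef_rot: [180.0, -0.0, 97.3]
wrist_force: [-0.3, -0.4, -0.1]
grip_width: 0.0173
grip_force: 0.0
clock: 4.62
ee_pos: [0.4348, -0.0477, 0.0783]
eef_rot: [-179.9, 0.0, 97.2]
wrist_force: [0.2, 0.4, -0.9]
grip_width: 0.0102
grip_force: 40.0
t 4.62 pos [ 0.4348 -0.0477  0.0783] rot [-179.9    0.    97.2] grip 0.0102 39.99698429368436 F [ 0.2  0.4 -0.9]
now [11.74  3.88 -2.07] after spin [ 1.11 12.32 -2.07] spin -14.52
```

View pics/g1.png

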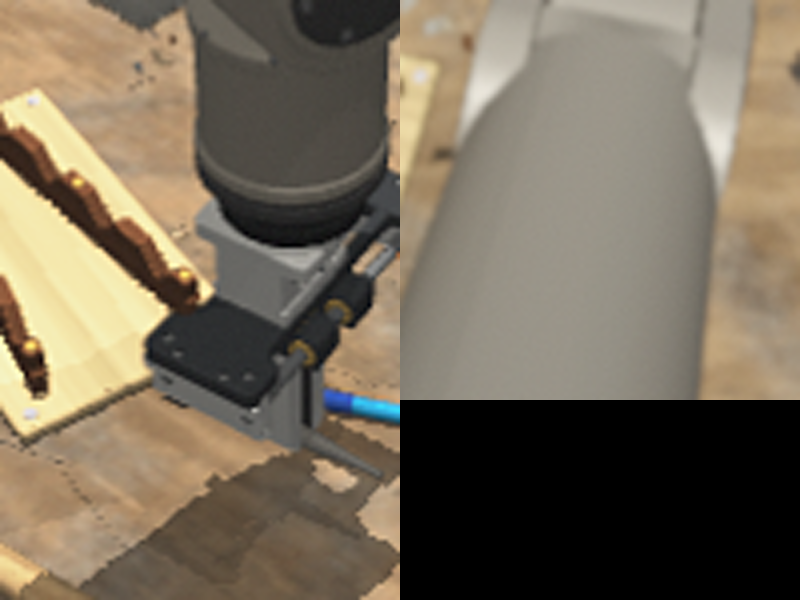

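```bash
python3 - <<'E'
from h import *
s=cam("scene");o=arm.get_obs();a=np.radians(-83)
for dz in (0,.0035,.007):
  for l in(.04,.05,.06): print(dz,l,w2p(s,o["ee_pos"]+[l*np.cos(a),l*np.sin(a),dz]).round(1))
print(o["grip_width"],o["grip_force"])
E
```

```text
0 0.04 [[269.1 224.6]]
0 0.05 [[272.8 226.5]]
0 0.06 [[276.6 228.4]]
0.0035 0.04 [[269.1 223.6]]
0.0035 0.05 [[272.9 225.5]]
0.0035 0.06 [[276.7 227.4]]
0.007 0.04 [[269.1 222.6]]
0.007 0.05 [[272.9 224.5]]
0.007 0.06 [[276.7 226.4]]
0.010754551497262616 39.9970930069685
```

```bash

python3 -m inch '[[[0,0,-0.4,-0.968,1],[0,0,-0.4,-0.968,1],[0,0,-0.4,-0.968,1],[0,0,-0.4,-0.968,1],[0,0,-0.4,-0.968,1]]]' 50
python3 -m inch '[[[0,0,0,-0.968,1],[0,0,0,-0.968,1],[0,0,0,-0.968,1],[0,0,0,-0.968,1],[0,0,0,-0.968,1]]]'
python3 -m inch '[[[0,0,0,-0.968,1],[0,0,0,-0.968,1],[0,0,0,-0.968,1],[0,0,0,-0.968,1],[0,0,0,-0.968,1]]]'
python3 -m inch '[[[0.1,0.9,0,0,1],[0.1,0.9,0,0,1],[0.1,0.9,0,0,1],[0.1,0.9,0,0,1],[0.1,0.9,0,0,1]]]'
python3 -m inch '[[[0.1,0.9,0,0,1],[0.1,0.9,0,0,1],[0.1,0.9,0,0,1],[0.1,0.9,0,0,1],[0.1,0.9,0,0,1]]]'
python3 -m inch '[[[0.1,0.9,0,0,1],[0.1,0.9,0,0,1],[0,0.6,0,0,1],[0,0.6,0,0,1],[0,0.3,0,0,1]]]'
python3 go.py .4942 .2557 .10 163.8
python3 - <<'E'
from h import *
s=cam("scene")
crop(s,120,80,270,230,4,"pics/p1.png")
P=arm.get_obs()["ee_pos"];a=np.radians(-16.2)
for l in(-.06,.06): print(w2p(s,P+[l*np.cos(a),l*np.sin(a),.002]).round(1))
E
```

```text
clock: 5.18
ee_pos: [0.435, -0.0473, 0.1273]
eef_rot: [-179.9, -0.0, 119.7]
wrist_force: [-0.9, -0.1, -0.5]
grip_width: 0.0106
grip_force: 50.0
clock: 5.6
ee_pos: [0.435, -0.0472, 0.1268]
eef_rot: [-180.0, -0.0, 141.9]
wrist_force: [-0.0, -0.6, -0.9]
grip_width: 0.0105
grip_force: 50.0
clock: 6.02
ee_pos: [0.435, -0.0472, 0.1268]
eef_rot: [-180.0, -0.1, 164.0]
wrist_force: [-0.3, 0.3, -1.0]
grip_width: 0.0102
grip_force: 50.0
clock: 6.43
ee_pos: [0.4544, 0.0653, 0.1268]
eef_rot: [-180.0, -0.1, 163.8]
wrist_force: [0.9, 0.1, 0.6]
grip_width: 0.0104
grip_force: 50.0
clock: 6.85
ee_pos: [0.4737, 0.1768, 0.1267]
eef_rot: [-180.0, -0.1, 163.8]
wrist_force: [0.3, 0.6, -0.3]
grip_width: 0.0106
grip_force: 50.0
clock: 7.27
ee_pos: [0.4926, 0.2578, 0.1268]
eef_rot: [-180.0, -0.0, 163.9]
wrist_force: [-0.4, -0.5, -0.0]
grip_width: 0.0105
grip_force: 50.0
t 7.27 pos [0.4926 0.2578 0.1268] rot [-180.    -0.   163.9] grip 0.0105 49.996786303818226 F [-0.4 -0.5 -0. ]
now [-0.09 -0.06  1.07] after spin [-0.09 -0.06  1.07] spin 0.02
[[155.6 140.8]]
[[197.4 123.4]]
```

View pics/p1.png

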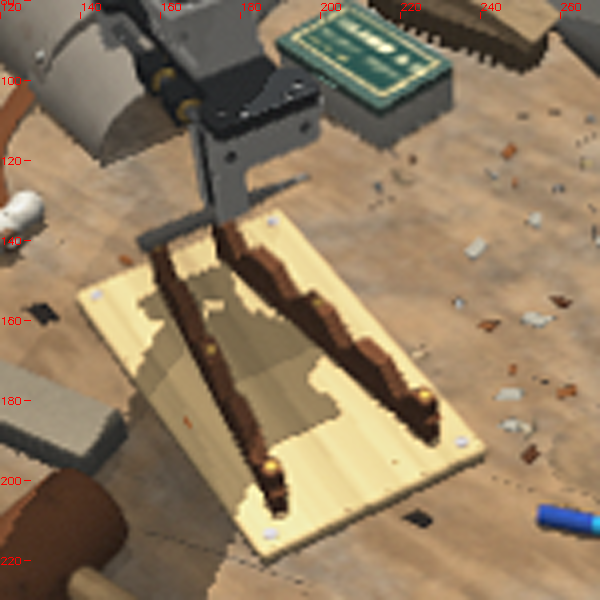

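```bash

python3 -m inch '[[[-0.09,-0.06,0.9,0,1],[0,0,0.9,0,1],[0,0,0.8,0,1],[0,0,0.5,0,1],[0,0,0.2,0,1]]]'
python3 -m inch '[[[0,0,0.04,0,1],[0,0,0.04,0,1],[0,0,0.04,0,1]]]'
python3 go.py .4942 .2557 .04 163.8
```

```text
clock: 7.73
ee_pos: [0.4934, 0.253, 0.0431]
eef_rot: [-179.9, -0.1, 163.8]
wrist_force: [-0.9, -1.0, -0.5]
grip_width: 0.0103
grip_force: 50.0
clock: 7.98
ee_pos: [0.4947, 0.2545, 0.0426]
eef_rot: [179.9, 0.0, 163.8]
wrist_force: [0.0, 0.5, -1.2]
grip_width: 0.01
grip_force: 50.0
t 7.98 pos [0.4947 0.2545 0.0426] rot [179.9   0.  163.8] grip 0.01 49.99682022258639 F [ 0.   0.5 -1.2]
now [0.03 0.04 0.1 ] after spin [0.03 0.04 0.1 ] spin 0.0
```

```bash

python3 -m inch '[[[0,0.04,0.05,0,1],[0,0,0.04,0,1],[0,0,0,0,1]]]'
python3 -m inch '[[[0,0,0.06,0,1],[0,0,0.0,0,1]]]'
python3 go.py .4942 .2557 .04 163.8
```

```text
clock: 8.23
ee_pos: [0.4945, 0.2555, 0.0397]
eef_rot: [180.0, 0.0, 163.8]
wrist_force: [-0.7, 0.5, -0.0]
grip_width: 0.0107
grip_force: 50.0
clock: 8.4
ee_pos: [0.4946, 0.2556, 0.0381]
eef_rot: [180.0, 0.0, 163.8]
wrist_force: [0.7, 1.2, 1.1]
grip_width: 0.0106
grip_force: 50.0
t 8.4 pos [0.4946 0.2556 0.0381] rot [180.    0.  163.8] grip 0.0106 50.00073730945587 F [0.7 1.2 1.1]
now [ 0.02 -0.   -0.08] after spin [ 0.02 -0.   -0.08] spin 0.01
```

```bash

python3 -m inch '[[[0,0,0.05,0,1],[0,0,0.0,0,1]]]'
python3 -m inch '[[[0,0,0.05,0,1],[0,0,0.0,0,1]]]'
```

```text
clock: 8.57
ee_pos: [0.4948, 0.2559, 0.037]
eef_rot: [179.9, 0.0, 163.8]
wrist_force: [0.3, 1.6, 4.0]
grip_width: 0.0103
grip_force: 50.0
clock: 8.73
ee_pos: [0.4951, 0.2564, 0.0361]
eef_rot: [179.9, 0.1, 163.8]
wrist_force: [1.1, 5.3, 7.2]
grip_width: 0.0105
grip_force: 50.0
```

```bash

python3 -m inch '[[[0,0,-0.06,0,0.6],[0,0,0,0,0.36],[0,0,0,0,0.36],[0,0,-0.5,0,0.36],[0,0,-1,0,0.36]]]'
python3 -m inch '[[[0,0,-1,0,0.36],[0,0,-1,0,0.36],[0,0,0,0,0.36]]]'
python3 go.py .605 -.0623 .12 116.4
```

```text
clock: 9.15
ee_pos: [0.4929, 0.2542, 0.0732]
eef_rot: [-179.8, -0.2, 163.8]
wrist_force: [-1.0, 0.4, 0.3]
grip_width: 0.03
grip_force: 0.0
clock: 9.4
ee_pos: [0.4964, 0.2561, 0.1294]
eef_rot: [179.7, 0.2, 163.8]
wrist_force: [1.1, 0.0, -0.0]
grip_width: 0.0303
grip_force: 0.0
t 9.4 pos [0.4964 0.2561 0.1294] rot [179.7   0.2 163.8] grip 0.0303 0.0 F [ 1.1  0.  -0. ]
now [ -7.73 -11.02   0.38] after spin [-13.34  -1.77   0.38] spin 10.34
```

```bash

python3 -m inch '[[[-0.644,-0.918,0,0,0.36],[-0.644,-0.918,0,0,0.36],[-0.644,-0.918,0,0,0.36],[-0.644,-0.918,0,0,0.36],[-0.644,-0.918,0,0,0.36]]]'
python3 -m inch '[[[-0.644,-0.918,0,0,0.36],[-0.644,-0.918,0,0,0.36],[-0.644,-0.918,0,0,0.36],[-0.644,-0.918,0,0,0.36],[-0.644,-0.918,0,0,0.36]]]'
python3 -m inch '[[[-0.644,-0.918,0,0,0.36],[-0.644,-0.918,0,0,0.36],[0,0,0.2,0.94,0.36],[0,0,0.2,0.94,0.36],[0,0,0.2,0.94,0.36]]]'
python3 -m inch '[[[0,0,0.2,0.94,0.36],[0,0,0.2,0.94,0.36],[0,0,0.2,0.94,0.36],[0,0,0.2,0.94,0.36],[0,0,0.2,0.94,0.36]]]'
python3 -m inch '[[[0,0,0.2,0.94,0.36],[0,0,0.2,0.94,0.36],[0,0,0.2,0.94,0.36],[0,0,0.2,0,0.36],[0,0,0,0,0.36]]]'
python3 go.py .605 -.0623 .002 116.4
python3 - <<'E'
from h import *
s=cam("scene");crop(s,90,70,340,240,3,"pics/q2.png")
E
```

```text
clock: 9.82
ee_pos: [0.5399, 0.1213, 0.125]
eef_rot: [180.0, -0.0, 163.8]
wrist_force: [-0.3, 1.1, 0.4]
grip_width: 0.0302
grip_force: 0.0
clock: 10.23
ee_pos: [0.5852, -0.0114, 0.1249]
eef_rot: [-180.0, -0.0, 163.8]
wrist_force: [0.8, 0.3, -0.2]
grip_width: 0.0302
grip_force: 0.0
clock: 10.65
ee_pos: [0.6031, -0.0639, 0.1097]
eef_rot: [-180.0, -0.0, 150.6]
wrist_force: [-0.0, 0.3, 0.0]
grip_width: 0.03
grip_force: 0.0
clock: 11.07
ee_pos: [0.6031, -0.063, 0.0846]
eef_rot: [-180.0, -0.0, 129.1]
wrist_force: [0.2, 0.4, 0.6]
grip_width: 0.0303
grip_force: 0.0
clock: 11.48
ee_pos: [0.6027, -0.0628, 0.0638]
eef_rot: [-179.9, -0.0, 116.6]
wrist_force: [-0.1, 0.2, -0.5]
grip_width: 0.0299
grip_force: 0.0
t 11.48 pos [ 0.6027 -0.0628  0.0638] rot [-179.9   -0.   116.6] grip 0.0299 0.0 F [-0.1  0.2 -0.5]
now [-0.03  0.09  2.47] after spin [-0.02  0.09  2.47] spin 0.04
```

View pics/q2.png

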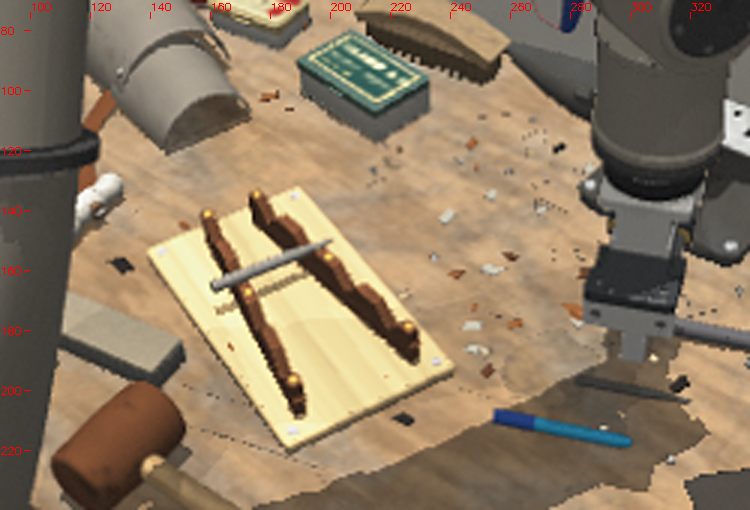

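```bash

python3 -m inch '[[[0,0.09,0.9,0,0.36],[0,0,0.8,0,0.36],[0,0,0.5,0,0.36],[0,0,0.2,0,0.36],[0,0,0.07,0,0.36]]]'
python3 -m inch '[[[0,0,0,0,0.6],[0,0,0,0,1],[0,0,0,0,1],[0,0,0,0,1],[0,0,0,0,1]]]' 50
python3 -m inch '[[[0,0,0,0,1],[0,0,-0.2,0,1],[0,0,-0.6,0,1],[0,0,-1,0,1],[0,0,-1,0,1]]]'
python3 go.py .5108 .3128 .13 163.8
```

```text
clock: 11.95
ee_pos: [0.6049, -0.0623, 0.0023]
eef_rot: [-179.9, -0.0, 116.5]
wrist_force: [0.9, 0.8, -0.9]
grip_width: 0.0301
grip_force: 0.0
clock: 12.37
ee_pos: [0.6058, -0.062, 0.0035]
eef_rot: [179.9, 0.0, 116.4]
wrist_force: [0.2, 0.5, 6.6]
grip_width: 0.0079
grip_force: 50.0
clock: 12.78
ee_pos: [0.6046, -0.0621, 0.0734]
eef_rot: [-179.9, -0.0, 116.4]
wrist_force: [-0.5, 0.2, 0.3]
grip_width: 0.0082
grip_force: 50.0
t 12.78 pos [ 0.6046 -0.0621  0.0734] rot [-179.9   -0.   116.4] grip 0.0082 49.99885096214712 F [-0.5  0.2  0.3]
now [15.1   3.31 -2.27] after spin [ 7.79 13.35 -2.27] spin -10.34
```

```bash

python3 -m inch '[[[0,0,-0.5,-0.94,1],[0,0,-0.5,-0.94,1],[0,0,-0.5,-0.94,1],[0,0,-0.5,-0.94,1],[0,0,-0.27,-0.94,1]]]'
python3 -m inch '[[[0,0,0,-0.94,1],[0,0,0,-0.94,1],[0,0,0,-0.94,1],[0,0,0,-0.94,1],[0,0,0,-0.94,1]]]'
python3 -m inch '[[[0,0,0,-0.94,1],[0.556,0.954,0,0,1],[0.556,0.954,0,0,1],[0.556,0.954,0,0,1],[0.556,0.954,0,0,1]]]'
python3 -m inch '[[[0.556,0.954,0,0,1],[0.556,0.954,0,0,1],[0.556,0.954,0,0,1],[0.556,0.954,0,0,1],[0.556,0.954,0,0,1]]]'
python3 -m inch '[[[0.556,0.954,0,0,1],[0.556,0.954,0,0,1],[0.556,0.954,0,0,1],[0.556,0.6,0,0,1],[0.556,0.6,0,0,1]]]'
python3 -m inch '[[[0,0.2,0,0,1],[0,0,0,0,1]]]'
python3 go.py .5108 .3128 .045 163.8
python3 - <<'E'
from h import *
s=cam("scene")
crop(s,100,70,250,200,4,"pics/p2.png")
P=arm.get_obs()["ee_pos"];a=np.radians(-16.2)
for l in(-.05,.05): print(w2p(s,P+[l*np.cos(a),l*np.sin(a),.002]).round(1))
E
```

```text
clock: 13.2
ee_pos: [0.6057, -0.0621, 0.1313]
eef_rot: [179.9, 0.1, 138.2]
wrist_force: [-0.0, 0.5, 0.4]
grip_width: 0.0079
grip_force: 50.0
clock: 13.62
ee_pos: [0.6051, -0.062, 0.1299]
eef_rot: [-180.0, 0.0, 159.7]
wrist_force: [0.0, -0.2, -1.2]
grip_width: 0.0079
grip_force: 50.0
clock: 14.03
ee_pos: [0.5779, 0.046, 0.1298]
eef_rot: [180.0, 0.0, 163.8]
wrist_force: [0.5, 0.3, -0.5]
grip_width: 0.008
grip_force: 50.0
clock: 14.45
ee_pos: [0.5444, 0.1802, 0.1299]
eef_rot: [180.0, 0.0, 163.8]
wrist_force: [0.6, -0.3, 0.6]
grip_width: 0.0079
grip_force: 50.0
clock: 14.87
ee_pos: [0.5058, 0.2972, 0.1297]
eef_rot: [-180.0, 0.0, 163.9]
wrist_force: [0.6, -0.5, -0.4]
grip_width: 0.0081
grip_force: 50.0
clock: 15.03
ee_pos: [0.5074, 0.3023, 0.1297]
eef_rot: [180.0, 0.0, 164.0]
wrist_force: [-0.4, 0.1, -0.3]
grip_width: 0.0082
grip_force: 50.0
t 15.03 pos [0.5074 0.3023 0.1297] rot [180.   0. 164.] grip 0.0082 49.9989106412977 F [-0.4  0.1 -0.3]
now [-0.01  0.44  3.39] after spin [-0.01  0.44  3.39] spin 0.04
[[152.4 128.5]]
[[186.7 114.6]]
```

View pics/p2.png

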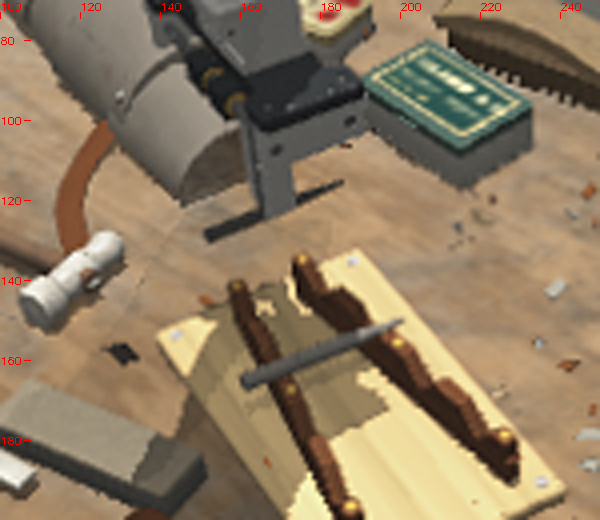

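```bash

python3 -m inch '[[[-0.15,0.44,0.4,0,1],[0,0,0.9,0,1],[0,0,0.9,0,1],[0,0,0.7,0,1],[0,0,0.4,0,1]]]'
python3 -m inch '[[[0,0,0.1,0,1],[0,0,0.06,0,1],[0,0,0,0,1],[0,0,0,0,1]]]'
python3 go.py .5146 .3117 .040 163.8
```

```text
clock: 15.5
ee_pos: [0.5145, 0.3081, 0.0452]
eef_rot: [-179.9, -0.0, 163.7]
wrist_force: [0.4, 0.4, -0.5]
grip_width: 0.008
grip_force: 50.0
clock: 15.83
ee_pos: [0.5152, 0.3103, 0.044]
eef_rot: [179.9, 0.0, 163.8]
wrist_force: [-0.5, 0.2, -0.7]
grip_width: 0.0079
grip_force: 50.0
t 15.83 pos [0.5152 0.3103 0.044 ] rot [179.9   0.  163.8] grip 0.0079 49.99903033487499 F [-0.5  0.2 -0.7]
now [0.04 0.05 0.16] after spin [0.04 0.05 0.16] spin 0.0
```

```bash

python3 -m inch '[[[0,0.05,0.12,0,1],[0,0,0.1,0,1],[0,0,0.04,0,1],[0,0,0,0,1]]]'
python3 -m inch '[[[0,0,0.06,0,1],[0,0,0,0,1]]]'
python3 -m inch '[[[0,0,0.05,0,1],[0,0,0,0,1]]]'
```

```text
clock: 16.17
ee_pos: [0.5154, 0.3125, 0.0371]
eef_rot: [179.9, 0.0, 163.9]
wrist_force: [0.8, 3.6, 5.5]
grip_width: 0.0082
grip_force: 50.0
clock: 16.33
ee_pos: [0.5157, 0.3127, 0.0367]
eef_rot: [179.8, 0.0, 163.8]
wrist_force: [-4.8, 0.2, 24.0]
grip_width: 0.0081
grip_force: 50.0
clock: 16.5
ee_pos: [0.5157, 0.3128, 0.0364]
eef_rot: [179.8, 0.0, 163.8]
wrist_force: [-10.8, -3.5, 41.5]
grip_width: 0.0081
grip_force: 50.0
```

```bash

python3 -m inch '[[[0,0,-0.1,0,1],[0,0,0,0,0.6],[0,0,0,0,0.36],[0,0,0,0,0.36],[0,0,-0.5,0,0.36]]]'
python3 -m inch '[[[0,0,-1,0,0.36],[0,0,-1,0,0.36],[0,0,-1,0,0.36],[0,0,-0.5,0,0.36],[0,0,0,0,0.36]]]'
python3 go.py .4182 -.296 .13 110.3
```

```text
clock: 16.92
ee_pos: [0.5135, 0.3106, 0.047]
eef_rot: [-179.8, -0.1, 163.8]
wrist_force: [-0.4, 0.1, 0.5]
grip_width: 0.0289
grip_force: 0.0
clock: 17.33
ee_pos: [0.5161, 0.3122, 0.1395]
eef_rot: [179.8, 0.1, 163.8]
wrist_force: [-0.7, 0.1, 0.3]
grip_width: 0.0302
grip_force: 0.0
t 17.33 pos [0.5161 0.3122 0.1395] rot [1.798e+02 1.000e-01 1.638e+02] grip 0.0302 0.0 F [-0.7  0.1  0.3]
now [ -3.02 -24.46   0.38] after spin [-21.46 -12.11   0.38] spin 11.68
```

```bash

python3 -m inch '[[[-0.121,-0.978,0,0,0.25],[-0.121,-0.978,0,0,0.25],[-0.121,-0.978,0,0,0.25],[-0.121,-0.978,0,0,0.25],[-0.121,-0.978,0,0,0.25]]]' >/dev/null
python3 -m inch '[[[-0.121,-0.978,0,0,0.25],[-0.121,-0.978,0,0,0.25],[-0.121,-0.978,0,0,0.25],[-0.121,-0.978,0,0,0.25],[-0.121,-0.978,0,0,0.25]]]' >/dev/null
python3 -m inch '[[[-0.121,-0.978,0,0,0.25],[-0.121,-0.978,0,0,0.25],[-0.121,-0.978,0,0,0.25],[-0.121,-0.978,0,0,0.25],[-0.121,-0.978,0,0,0.25]]]'
python3 -m inch '[[[-0.121,-0.978,0,0,0.25],[-0.121,-0.978,0,0,0.25],[-0.121,-0.978,0,0,0.25],[-0.121,-0.978,0,0,0.25],[-0.121,-0.978,0,0,0.25]]]' >/dev/null
python3 -m inch '[[[-0.121,-0.978,0,0,0.25],[-0.121,-0.978,0,0,0.25],[-0.121,-0.978,0,0,0.25],[-0.121,-0.978,0,0,0.25],[-0.121,-0.978,0,0,0.25]]]'
python3 -m inch '[[[0,0,0.2,0.973,0.25],[0,0,0.2,0.973,0.25],[0,0,0.2,0.973,0.25],[0,0,0.2,0.973,0.25],[0,0,0.2,0.973,0.25]]]' >/dev/null
python3 -m inch '[[[0,0,0.2,0.973,0.25],[0,0,0.2,0.973,0.25],[0,0,0.2,0.973,0.25],[0,0,0.2,0.973,0.25],[0,0,0.2,0.973,0.25]]]' >/dev/null
python3 -m inch '[[[0,0,0.2,0.973,0.25],[0,0,0.2,0.973,0.25],[0,0,0,0,0.25]]]'
python3 go.py .4182 -.296 .002 110.3
python3 - <<'E'
from h import *
s=cam("scene");crop(s,120,110,400,330,2,"pics/q3.png")
E
```

```text
clock: 18.58
ee_pos: [0.4554, -0.0545, 0.1357]
eef_rot: [-180.0, -0.0, 163.8]
wrist_force: [0.4, 0.7, 0.8]
grip_width: 0.0352
grip_force: 0.0
clock: 19.42
ee_pos: [0.4164, -0.2976, 0.1356]
eef_rot: [-180.0, -0.1, 163.8]
wrist_force: [0.5, 0.4, 0.2]
grip_width: 0.0356
grip_force: 0.0
clock: 20.5
ee_pos: [0.4164, -0.2962, 0.0749]
eef_rot: [-179.9, -0.1, 110.1]
wrist_force: [-0.0, 0.5, -0.2]
grip_width: 0.0348
grip_force: 0.0
t 20.5 pos [ 0.4164 -0.2962  0.0749] rot [-1.799e+02 -1.000e-01  1.101e+02] grip 0.0348 0.0 F [-0.   0.5 -0.2]
now [-0.02  0.07  2.92] after spin [-0.02  0.07  2.92] spin -0.05
```

View pics/q3.png

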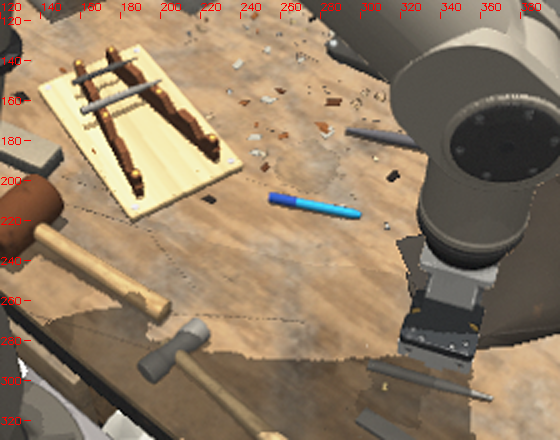

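```bash

python3 -m inch '[[[0,0.07,0.9,0,0.25],[0,0,0.9,0,0.25],[0,0,0.6,0,0.25],[0,0,0.3,0,0.25],[0,0,0.17,0,0.25]]]'
python3 -m inch '[[[0,0,0,0,0.6],[0,0,0,0,1],[0,0,0,0,1],[0,0,0,0,1],[0,0,0,0,1]]]' 55
python3 -m inch '[[[0,0,0,0,1],[0,0,-0.2,0,1],[0,0,-0.6,0,1],[0,0,-1,0,1],[0,0,-1,0,1]]]'
python3 go.py .4776 .1986 .14 163.8
```

```text
clock: 20.97
ee_pos: [0.4183, -0.2961, 0.0038]
eef_rot: [-179.9, -0.0, 110.4]
wrist_force: [-0.1, 0.1, -0.8]
grip_width: 0.0351
grip_force: 0.0
clock: 21.38
ee_pos: [0.4194, -0.2963, 0.0051]
eef_rot: [180.0, 0.0, 110.3]
wrist_force: [-0.8, -0.1, 4.4]
grip_width: 0.0116
grip_force: 55.0
clock: 21.8
ee_pos: [0.4181, -0.296, 0.0752]
eef_rot: [-179.9, -0.1, 110.3]
wrist_force: [0.8, -0.5, -0.2]
grip_width: 0.0112
grip_force: 55.0
t 21.8 pos [ 0.4181 -0.296   0.0752] rot [-1.799e+02 -1.000e-01  1.103e+02] grip 0.0112 54.98497241176665 F [ 0.8 -0.5 -0.2]
now [17.73  9.09 -2.59] after spin [ 3.23 19.66 -2.59] spin -11.68
```

```bash

python3 -m inch '[[[0,0,-0.52,-0.973,1],[0,0,-0.52,-0.973,1],[0,0,-0.52,-0.973,1],[0,0,-0.52,-0.973,1],[0,0,-0.52,-0.973,1]]]' >/dev/null
python3 -m inch '[[[0,0,0,-0.973,1],[0,0,0,-0.973,1],[0,0,0,-0.973,1],[0,0,0,-0.973,1],[0,0,0,-0.973,1]]]' >/dev/null
python3 -m inch '[[[0,0,0,-0.973,1],[0,0,0,-0.973,1],[0.16,0.95,0,0,1],[0.16,0.95,0,0,1],[0.16,0.95,0,0,1]]]' 
python3 -m inch '[[[0.16,0.95,0,0,1],[0.16,0.95,0,0,1],[0.16,0.95,0,0,1],[0.16,0.95,0,0,1],[0.16,0.95,0,0,1]]]' >/dev/null
python3 -m inch '[[[0.16,0.95,0,0,1],[0.16,0.95,0,0,1],[0.16,0.95,0,0,1],[0.16,0.95,0,0,1],[0.16,0.95,0,0,1]]]' >/dev/null
python3 -m inch '[[[0.16,0.95,0,0,1],[0.16,0.95,0,0,1],[0.16,0.95,0,0,1],[0.16,0.95,0,0,1],[0.16,0.95,0,0,1]]]'
python3 -m inch '[[[0.03,0.9,0,0,1],[0,0.65,0,0,1],[0,0,0,0,1]]]' >/dev/null
python3 go.py .4776 .1986 .055 163.8
python3 - <<'E'
from h import *
s=cam("scene")
crop(s,110,70,260,210,4,"pics/p3.png")
P=arm.get_obs()["ee_pos"];a=np.radians(-16.2)
for l in(-.07,.07): print(w2p(s,P+[l*np.cos(a),l*np.sin(a),.002]).round(1))
E
```

```text
clock: 23.05
ee_pos: [0.4267, -0.2239, 0.1397]
eef_rot: [-180.0, -0.0, 163.7]
wrist_force: [0.1, 0.1, -0.5]
grip_width: 0.0108
grip_force: 55.0
clock: 24.3
ee_pos: [0.4687, 0.1355, 0.1398]
eef_rot: [-180.0, 0.0, 163.8]
wrist_force: [0.5, -1.4, -0.6]
grip_width: 0.011
grip_force: 55.0
t 24.55 pos [0.4794 0.1751 0.1397] rot [180.   0. 164.] grip 0.0109 54.985452834516764 F [-0.6  0.4 -0.5]
now [0.33 0.89 3.39] after spin [0.33 0.88 3.39] spin 0.05
[[170.6 156.6]]
[[220.9 134.8]]
```

View pics/p3.png

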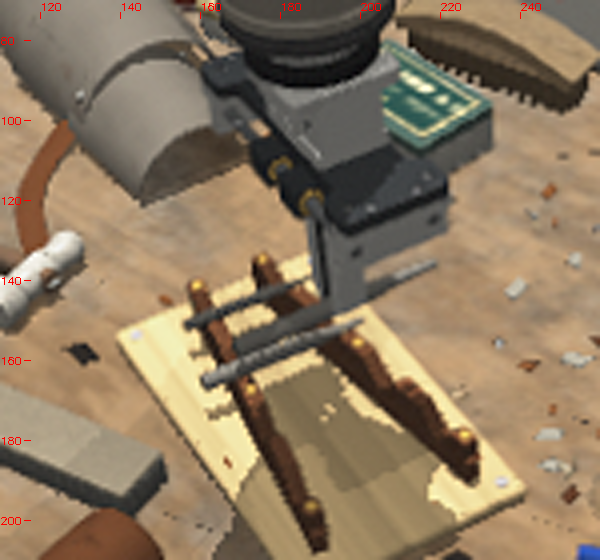

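```bash

python3 -m inch '[[[0.13,0.88,0,0,1],[0,0,0.9,0,1],[0,0,0.9,0,1],[0,0,0.9,0,1],[0,0,0.6,0,1]]]'
python3 -m inch '[[[0,0,0.3,0,1],[0,0,0.1,0,1],[0,0,0,0,1],[0,0,0,0,1]]]'
python3 go.py .4824 .1972 .042 163.8
```

```text
clock: 25.02
ee_pos: [0.4812, 0.1924, 0.0555]
eef_rot: [-179.9, -0.0, 163.8]
wrist_force: [0.1, -0.0, -0.3]
grip_width: 0.0108
grip_force: 55.0
clock: 25.35
ee_pos: [0.4824, 0.1938, 0.0478]
eef_rot: [180.0, 0.0, 163.8]
wrist_force: [0.2, 0.4, -0.2]
grip_width: 0.0113
grip_force: 55.0
t 25.35 pos [0.4824 0.1938 0.0478] rot [180.    0.  163.8] grip 0.0113 54.98498749919236 F [ 0.2  0.4 -0.2]
now [0.04 0.13 0.23] after spin [0.04 0.13 0.23] spin -0.0
```

```bash

python3 -m inch '[[[0,0.13,0.1,0,1],[0,0,0.1,0,1],[0,0,0.06,0,1],[0,0,0,0,1]]]'
python3 -m inch '[[[0,0,0.05,0,1],[0,0,0,0,1]]]'
```

```text
clock: 25.68
ee_pos: [0.483, 0.1974, 0.0405]
eef_rot: [180.0, 0.0, 163.8]
wrist_force: [1.1, 0.2, 0.4]
grip_width: 0.011
grip_force: 55.0
clock: 25.85
ee_pos: [0.4831, 0.1975, 0.0394]
eef_rot: [180.0, 0.0, 163.8]
wrist_force: [1.1, 2.0, 3.6]
grip_width: 0.0111
grip_force: 55.0
```

```bash

python3 -m inch '[[[0,0,0.05,0,1],[0,0,0,0,1],[0,0,0,0,0.6],[0,0,0,0,0.3],[0,0,0,0,0.3]]]'
python3 -m inch '[[[0,0,-0.4,0,0.3],[0,0,-0.9,0,0.3],[0,0,-1,0,0.3],[0,0,-1,0,0.3],[0,0,-0.5,0,0.25]]]'
python3 go.py .6962 -.0669 .13 115.1
```

```text
clock: 26.27
ee_pos: [0.4825, 0.1968, 0.0378]
eef_rot: [-180.0, -0.0, 163.8]
wrist_force: [-0.1, -0.2, 0.1]
grip_width: 0.0276
grip_force: 0.0
clock: 26.68
ee_pos: [0.4836, 0.1971, 0.1361]
eef_rot: [179.9, 0.1, 163.8]
wrist_force: [0.5, 1.0, 0.5]
grip_width: 0.0348
grip_force: 0.0
t 26.68 pos [0.4836 0.1971 0.1361] rot [1.799e+02 1.000e-01 1.638e+02] grip 0.0348 0.0 F [0.5 1.  0.5]
now [-11.12  -7.76   0.24] after spin [-13.17   3.22   0.24] spin 10.62
```

```bash

python3 -m inch '[[[-0.927,-0.647,0,0,0.25],[-0.927,-0.647,0,0,0.25],[-0.927,-0.647,0,0,0.25],[-0.927,-0.647,0,0,0.25],[-0.927,-0.647,0,0,0.25]]]' >/dev/null
python3 -m inch '[[[-0.927,-0.647,0,0,0.25],[-0.927,-0.647,0,0,0.25],[-0.927,-0.647,0,0,0.25],[-0.927,-0.647,0,0,0.25],[-0.927,-0.647,0,0,0.25]]]' >/dev/null
python3 -m inch '[[[-0.927,-0.647,0,0,0.25],[-0.927,-0.647,0,0,0.25],[0,0,0,0.965,0.25],[0,0,0,0.965,0.25],[0,0,0,0.965,0.25]]]'
python3 -m inch '[[[0,0,0.2,0.965,0.25],[0,0,0.2,0.965,0.25],[0,0,0.2,0.965,0.25],[0,0,0.2,0.965,0.25],[0,0,0.2,0.965,0.25]]]' >/dev/null
python3 -m inch '[[[0,0,0.3,0.965,0.25],[0,0,0.3,0.965,0.25],[0,0,0.3,0.965,0.25],[0,0,0.3,0,0.25],[0,0,0,0,0.25]]]'
python3 go.py .6962 -.0669 .003 115.1
python3 - <<'E'
from h import *
s=cam("scene");crop(s,130,70,390,230,3,"pics/q4.png")
E
```

```text
clock: 27.93
ee_pos: [0.6956, -0.0677, 0.1334]
eef_rot: [-180.0, -0.0, 150.3]
wrist_force: [0.6, 0.4, 0.6]
grip_width: 0.0351
grip_force: 0.0
clock: 28.77
ee_pos: [0.695, -0.0664, 0.0768]
eef_rot: [-179.9, -0.0, 115.3]
wrist_force: [-0.7, -0.6, -0.3]
grip_width: 0.0352
grip_force: 0.0
t 28.77 pos [ 0.695  -0.0664  0.0768] rot [-179.9   -0.   115.3] grip 0.0352 0.0 F [-0.7 -0.6 -0.3]
now [-0.04  0.04  2.95] after spin [-0.04  0.04  2.95] spin 0.05
```

View pics/q4.png

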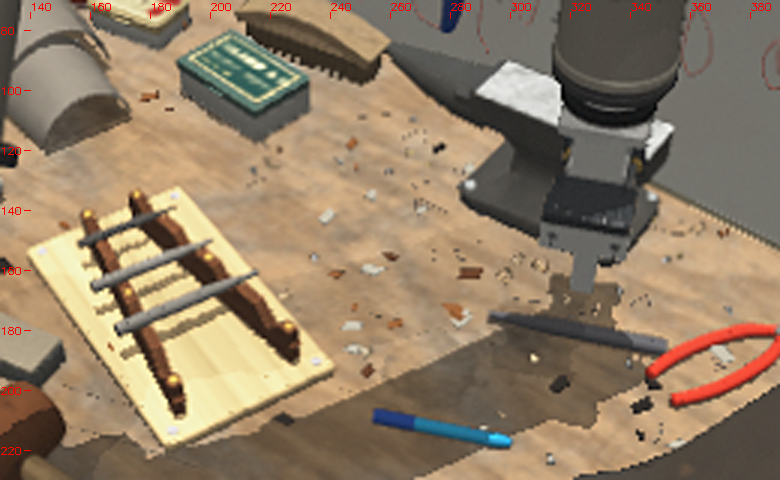

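```bash

python3 -m inch '[[[-0.04,0.04,0.8,0,0.25],[0,0,0.7,0,0.25],[0,0,0.4,0,0.25],[0,0,0,0,0.25]]]'
python3 -m inch '[[[0,0,0.5,0,0.25],[0,0,0.3,0,0.25],[0,0,0.2,0,0.25],[0,0,0.02,0,0.25]]]'
python3 -m inch '[[[0,0,0,0,0.6],[0,0,0,0,1],[0,0,0,0,1],[0,0,0,0,1],[0,0,0,0,1]]]' 60
python3 -m inch '[[[0,0,0,0,1],[0,0,-0.2,0,1],[0,0,-0.6,0,1],[0,0,-1,0,1],[0,0,-1,0,1]]]'
python3 go.py .461 .1415 .14 163.8
```

```text
clock: 29.15
ee_pos: [0.696, -0.0671, 0.0289]
eef_rot: [-179.9, -0.1, 115.3]
wrist_force: [-0.4, -0.2, -0.6]
grip_width: 0.0356
grip_force: 0.0
clock: 29.48
ee_pos: [0.6967, -0.0671, 0.0041]
eef_rot: [-179.9, -0.0, 115.2]
wrist_force: [-0.2, 0.1, 0.9]
grip_width: 0.0352
grip_force: 0.0
clock: 29.9
ee_pos: [0.6974, -0.0673, 0.0054]
eef_rot: [180.0, 0.0, 115.2]
wrist_force: [-1.2, -0.1, 3.2]
grip_width: 0.0146
grip_force: 60.0
clock: 30.32
ee_pos: [0.6966, -0.0673, 0.0763]
eef_rot: [-179.9, -0.0, 115.2]
wrist_force: [0.8, 0.3, 0.0]
grip_width: 0.0145
grip_force: 60.0
t 30.32 pos [ 0.6966 -0.0673  0.0763] rot [-179.9   -0.   115.2] grip 0.0145 59.99500460922718 F [0.8 0.3 0. ]
now [11.57 -4.98 -2.55] after spin [11.38  5.39 -2.55] spin -10.61
```

```bash

python3 -m inch '[[[0,0,-0.51,-0.965,1],[0,0,-0.51,-0.965,1],[0,0,-0.51,-0.965,1],[0,0,-0.51,-0.965,1],[0,0,-0.51,-0.965,1]]]' >/dev/null
python3 -m inch '[[[0,0,0,-0.965,1],[0,0,0,-0.965,1],[0,0,0,-0.965,1],[0,0,0,-0.965,1],[0,0,0,-0.965,1]]]' >/dev/null
python3 -m inch '[[[0,0,0,-0.965,1],[0.95,0.45,0,0,1],[0.95,0.45,0,0,1],[0.95,0.45,0,0,1],[0.95,0.45,0,0,1]]]' 
python3 -m inch '[[[0.95,0.45,0,0,1],[0.95,0.45,0,0,1],[0.95,0.45,0,0,1],[0.95,0.45,0,0,1],[0.95,0.45,0,0,1]]]' >/dev/null
python3 -m inch '[[[0.95,0.45,0,0,1],[0.9,0.4,0,0,1],[0.5,0.2,0,0,1],[0,0,0,0,1]]]'
python3 go.py .461 .1415 .055 163.8
python3 - <<'E'
from h import *
s=cam("scene")
crop(s,120,90,270,230,4,"pics/p4.png")
P=arm.get_obs()["ee_pos"];a=np.radians(-16.2)
for l in(-.08,.08): print(w2p(s,P+[l*np.cos(a),l*np.sin(a),.002]).round(1))
E
```

```text
clock: 31.57
ee_pos: [0.6174, 0.0027, 0.1397]
eef_rot: [180.0, 0.0, 163.8]
wrist_force: [1.2, 0.4, -1.8]
grip_width: 0.0146
grip_force: 60.0
clock: 32.32
ee_pos: [0.469, 0.1328, 0.1396]
eef_rot: [179.9, -0.0, 164.0]
wrist_force: [0.4, 0.0, -1.1]
grip_width: 0.0143
grip_force: 60.0
t 32.32 pos [0.469  0.1328 0.1396] rot [179.9  -0.  164. ] grip 0.0143 59.99546729028225 F [ 0.4  0.  -1.1]
now [0.4  0.24 3.39] after spin [0.4  0.24 3.39] spin 0.04
[[176.1 168. ]]
[[234.3 142.1]]
```

View pics/p4.png

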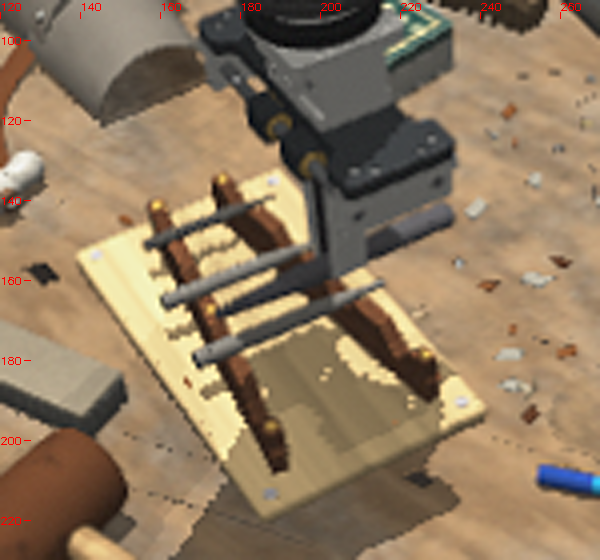

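```bash

python3 -m inch '[[[0.28,0.24,0,0,1],[0,0,0.9,0,1],[0,0,0.9,0,1],[0,0,0.9,0,1],[0,0,0.5,0,1]]]'
python3 -m inch '[[[0,0,0.2,0,1],[0,0,0.1,0,1],[0,0,0,0,1],[0,0,0,0,1]]]'
python3 go.py .464 .1407 .042 163.8
```

```text
clock: 32.78
ee_pos: [0.4656, 0.1383, 0.0571]
eef_rot: [-179.9, -0.0, 163.8]
wrist_force: [-0.9, -0.8, -1.3]
grip_width: 0.0146
grip_force: 60.0
clock: 33.12
ee_pos: [0.4665, 0.1389, 0.052]
eef_rot: [180.0, 0.0, 163.8]
wrist_force: [0.1, -0.3, -1.6]
grip_width: 0.0141
grip_force: 60.0
t 33.12 pos [0.4665 0.1389 0.052 ] rot [180.    0.  163.8] grip 0.0141 59.99497890472412 F [ 0.1 -0.3 -1.6]
now [0.12 0.04 0.4 ] after spin [0.12 0.04 0.4 ] spin -0.0
```

```bash

python3 -m inch '[[[0.1,0.05,0.15,0,1],[0,0,0.15,0,1],[0,0,0.05,0,1],[0,0,0,0,1]]]'
python3 -m inch '[[[0,0,0.06,0,1],[0,0,0.0,0,1]]]'
python3 -m inch '[[[0,0,0.05,0,1],[0,0,0,0,1]]]'
```

```text
clock: 33.45
ee_pos: [0.4636, 0.1408, 0.0423]
eef_rot: [-180.0, -0.0, 163.8]
wrist_force: [-0.2, 0.7, -1.7]
grip_width: 0.0146
grip_force: 60.0
clock: 33.62
ee_pos: [0.464, 0.1408, 0.041]
eef_rot: [180.0, 0.0, 163.8]
wrist_force: [0.2, 0.9, 0.8]
grip_width: 0.0147
grip_force: 60.0
clock: 33.78
ee_pos: [0.4642, 0.141, 0.0398]
eef_rot: [180.0, 0.0, 163.8]
wrist_force: [0.3, 1.5, 2.0]
grip_width: 0.0147
grip_force: 60.0
```

```bash

python3 -m inch '[[[0,0,0.05,0,1],[0,0,0,0,1],[0,0,0,0,0.6],[0,0,0,0,0.3],[0,0,0,0,0.3]]]'
python3 -m inch '[[[0,0,-0.4,0,0.3],[0,0,-0.9,0,0.3],[0,0,-1,0,0.3],[0,0,-1,0,0.3],[0,0,-1,0,0.25]]]'
python3 -m inch '[[[-0.5,-0.9,-0.4,0,0.3],[-0.5,-0.9,-0.4,0,0.3],[-0.5,-0.9,0,0,0.3],[-0.5,-0.9,0,0,0.3],[-0.5,-0.9,0,0,0.3]]]'
python3 -m inch '[[[-0.5,-0.9,0,0,0.3],[-0.5,-0.9,0,0,0.3],[-0.5,-0.9,0,0,0.3],[-0.5,-0.9,0,0,0.3],[0,0,0,0,0.3]]]'
python3 - <<'E'
from h import *
t=cam("top");s=cam("scene")
im=np.zeros((600,800,3),np.uint8)
im[:,:]=0
im[:500,:480]=cv2.resize(t["img"][150:250,135-19:135+77,::-1],(480,500),interpolation=2)
im[:480,480:]=cv2.resize(s["img"][130:226,140:204,::-1],(320,480),interpolation=2)
cv2.imwrite("pics/f.png",im)
E
```

```text
clock: 34.2
ee_pos: [0.4637, 0.1405, 0.0384]
eef_rot: [-180.0, -0.0, 163.8]
wrist_force: [1.0, -0.0, -0.1]
grip_width: 0.029
grip_force: 0.0
clock: 34.62
ee_pos: [0.4636, 0.1402, 0.1477]
eef_rot: [-180.0, -0.0, 163.8]
wrist_force: [0.1, 0.5, -0.0]
grip_width: 0.0351
grip_force: 0.0
clock: 35.03
ee_pos: [0.4926, 0.014, 0.1669]
eef_rot: [180.0, 0.0, 163.8]
wrist_force: [0.2, -0.6, -0.5]
grip_width: 0.0327
grip_force: 0.0
clock: 35.45
ee_pos: [0.5157, -0.09, 0.1669]
eef_rot: [-179.9, 0.1, 163.5]
wrist_force: [-0.5, -0.8, -0.1]
grip_width: 0.0328
grip_force: 0.0
```

View pics/f.png

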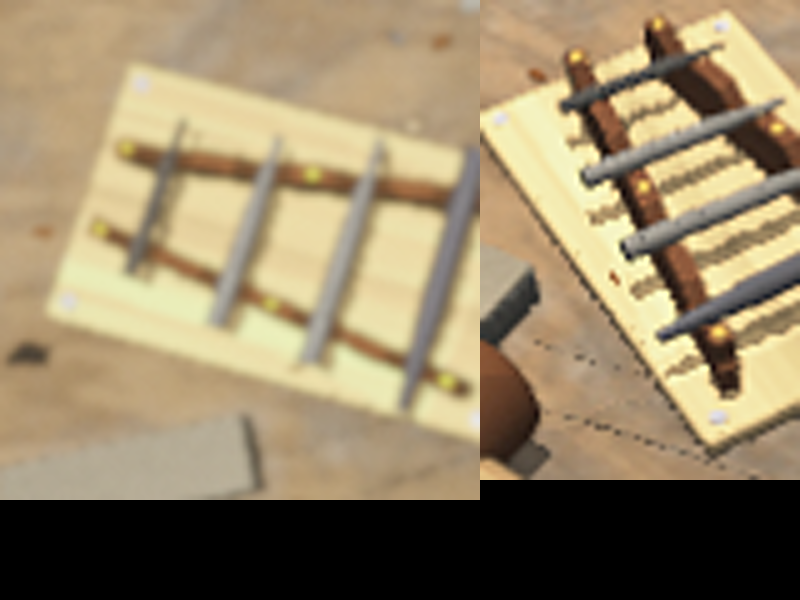

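```bash
python3 - <<'E'
from h import *
c=cam("top");p=np.load("board.npy");C,S=np.cos(p[2]),np.sin(p[2])
for n,a,b in [(100,(131,272),(182,120)),(120,(218,323),(277,135)),(140,(313,362),(380,140)),(160,(407,407),(472,147))]:
    W=p2w(c,np.array([a,b])/5.+[116,150],.04)[:,:2]-p[:2]; L=np.c_[C*W[:,0]+S*W[:,1],-S*W[:,0]+C*W[:,1]]
    d=L[1]-L[0]; print(n,L.mean(0).round(4),np.linalg.norm(d).round(3),np.arctan(d[1]/d[0]).round(3))
E
```

```text
100 [0.004  0.0885] 0.095 -0.006
120 [-0.0003  0.0297] 0.116 0.006
140 [ 0.0029 -0.031 ] 0.136 0.008
160 [ 0.0029 -0.0884] 0.157 0.049
```

All four are within tolerance, so I'm handing the job in.

```bash
python3 -c "
from bench import arm
print(arm.job_done())"
```

```text
the job is handed in; nothing more can be done
None
```

I put all four punches back in the rest, shortest at the close end to longest at the wide end, and handed the job in at about 36 s. A last top-camera check before hand-in put each within 4 mm of its place and 0.05 rad of square, and I did not move the marker or strip; the judge gave no verdict.

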